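Close down the sign-in desk

ROBOT

A 6-joint arm with a two-finger parallel gripper is mounted at the origin on the work surface. World frame = base frame: x ahead of the robot, y to its left, z up, the work surface at z = 0. Lengths are in m, angles in rad, forces in N, time in s.
With the tool pointing down it reaches from about 0.425 to 1.125 m from the base axis. Payload 14.9 kg.
Tool frame: the origin (TCP) lies midway between the tips of the shut fingers; the grasp point (between the pads) lies 19 mm behind it; z points along the fingers, y is the direction in which the jaws open and shut (so a half turn about z gives the same grasp; the last joint's range is limited). The gripper opens to 91 mm and grips with 3 to 60 N. Pads are 32 mm wide; open, the fingers measure 118 mm over their backs; the gripper's body (76 mm by 178 mm) begins 60 mm behind the grasp point.
Start: joints at [-1.245, 0.379, 1.734, -0, 1.028, -0.033], TCP at [0.246, -0.655, 0.214] pointing down, gripper open.
Joint ranges: [-2.77, 2.77], [-0.74, 2.19], [0, 2.66], [-1.06, 4.2], [0.31, 2.87], [-3.08, 3.08]. Speed limits (rad/s): [1.89, 1.89, 2.39, 3.14, 3.14, 3.14].

INTERFACE

Orientations are given as a rotation vector (axis times angle).
In Python, from cell import env, grab_frame, camera_params gives the robot as it stands.
- The arm moves only by the tool carry_out, never from a script. Its argument "series" is a list of rows, each an object with "hand": the opening, from 0 (shut) to 1 (fully open); "linear": the shift along the world's x, y, z in m, a list of three; "turn": the turn, a rotation vector about the world's x, y, z in degrees, a list of three. A call has exactly 8 rows; each row is the pose to reach, as a shift and turn from the pose commanded when the call began; what a row does not reach only later rows make up. A row lasts 1/8 s, in which the tool goes at most 62.5 mm and 10.7 degrees, less where a joint would pass 70% of its speed; a pose out of reach is approached as far as the arm can. A call with a gripper value outside its range is refused whole. The fingers move at their own pace and stop on an object; the grip force is fixed at half the most. Time passes only in rows, so rows that repeat a pose let the fingers close, or fill a call up. It gives the time, the measured TCP pose, the force and the opening at its end, in the units of the state.
- env.sense(): the state, without advancing time (a new reading comes with each control period).
- grab_frame(name): name is "side" or "top" or "wrist"; returns (picture, depth): 420x560x3 uint8, blue, green, red; 420x560 float32, m along the optical axis (not along the pixel's ray), 0 where there is no reading.
- camera_params(name): a dict with "intrinsics" (3x3 intrinsics, pixels), "position" and "rotation" of the camera in the world; the wrist camera has in their place "hand_eye" (4x4, takes a point from camera to tool coordinates, whose origin is the TCP and whose axes are the flange's). Camera axes: x right, y up, looking along -z (the intrinsics and any distortion apply to the point x, -y, -z); pixel columns grow to the right and rows downward; lengths in m; the calibration is good to about 2 mm. The wrist camera is an equidistant fisheye: a pixel r from the principal point sees the ray r / f radians off the axis. A picture is of the moment at which its call begins: read the wrist's pose just before it. camera_params takes no time and is no camera call.
- env.job_done(): hands the job in, once; it reports no verdict.
The state is a dict: "time_s": time; "joint_positions": joint angles; "qvel": joint speeds; "effort": joint torques, N m; "ee_pos": TCP position; "tool_rot": TCP orientation; "force": force on the tool from outside, world axes, zero at the start; "wrist_torque": the same for the moment, N m; "grip_width": finger opening in m.
Only numpy, scipy, OpenCV 4.12 (cv2) and the standard library are available. Lean on these libraries where they do the work, as an engineer would, in place of code of your own. Each camera call takes 0.05 s, during which the arm holds its last target. There are 200 camera calls.

TASK

Close down the padel sign-in desk for the break using only your fingertips: push the till's cash drawer fully home, and fold the laptop's lid down from behind until it is fully shut. Do both gently, in either order, without slamming, pressing hard or touching the screen glass, and without gripping or lifting anything. Leave the laptop where it stands, and leave everything else on the desk alone.

Things in the scene. Friction and masses are not known exactly. Their poses are not given: they have to be found in the camera images.
- till: dark steel cash till fixed to the desk, case 240 deep x 260 wide x 90 mm high. Origin on the desk, under the middle of the case's front face; x points from the front to the back of the case (the drawer closes along +x), y along its width, z up. The till and the laptop stand side by side, either one on the left
- till_drawer (a joint): how far the cash drawer is out of the till, m: 0 fully home, at most 0.13; runs to a soft stop; slides with about 2 N of friction and some damping, stays where left, no latch
- drawer_face (a point): centre of the outer (robot-side) face of the drawer's plain grey front plate, 250 wide x 74 mm high, from 10 to 84 mm above the desk, 12 mm thick; this point is 50 mm above the desk. The face is flat, without a handle. With the drawer home it lies 12 mm in front of the till's origin (the plate overlaps the case front)
- laptop: loose open silver laptop, 1.1 kg, base 214 deep (x) x 300 wide (y) x 16 mm high. Origin centre of the base's underside; x points from the user's edge to the hinge edge, y along its width, z up. It is turned so that its hinge edge is on its right-hand side as the robot sees it (about -y of the world)
- laptop_hinge (a point): middle of the lid's hinge axis, at (104, 0, 17.5) mm in the laptop's frame; the axis runs along the laptop's y
- laptop_lid (a joint): opening angle of the lid, rad: 0 shut (soft rubber feet), 1.57 upright, more leans back; stays at any angle (hinge friction about 0.3 N m, a little more than the lid's weight gives, so it must be pushed all the way down). The lid is a flat panel 208 mm from the hinge axis to its free edge, 300 wide; its outer (back) face lies 9 mm from the hinge axis on the outside, so with the lid shut it is 26.5 mm above the desk
- lid_edge (a point): middle of the lid's free edge, on the outer face, 208 mm from the hinge
- laptop_screen: the black screen glass on the inner face of the lid, 190 x 284 mm, not to be touched; origin on the hinge axis
- can_a: black ball tube, 77 mm diameter, 211 mm tall, standing on the till's top; origin centre of its underside; leave alone
- grip_roll: white roll of grip tape, 60 mm diameter, 30 mm high, on the till's top; origin centre of its underside; leave alone
- phone: black phone 150 x 72 x 9 mm lying flat on the desk between the till and the laptop; origin centre of its underside, x along its length; leave alone
- pen: black pen about 136 mm long, 9 mm thick, lying on the desk between the till and the laptop, beyond the phone; origin centre of its underside, x along its length; leave alone
- stapler: black stapler 130 x 36 x 44 mm lying on the middle of the till's top; origin centre of its underside, x along its length; leave alone

How it is judged:
By the outcome, as a careful person would: the job done as asked, in the order asked, and still so for the second after the job is handed in, with the robot touching nothing.
It also fails if it takes over 64 s, if anything falls off the work surface, if the arm or the gripper's body presses on something with over 40 N, if the wrist force passes 120 N, or if a joint passes its speed limit or range.

## Working session

There is one attempt and no reset: what is moved stays moved. The work goes in short steps, Python scripts to look and compute and a tool call to move; the robot and the scene stay as the last step left them, time stands still between calls to the robot, and variables do not carry over. Pictures are saved under pics/ and viewed, about 8 in all and at most 12, crops included, and the job is handed in when it is done.

Besides the shell and the picture viewer there is one more tool, called after ">>>" by a JSON object that holds its "name" and its "arguments". carry_out: Moves the arm, as the interface text tells. Its arguments: {"type":"object","properties":{"series":{"type":"array"}},"required":["series"]}

```bash
mkdir -p pics; cat > h.py <<'E'
import numpy as np, cv2
from cell import env, grab_frame, camera_params
def cloud(name):
    """world points (H,W,3) from a fixed camera's depth"""
    im,d=grab_frame(name); p=camera_params(name); K=np.array(p["intrinsics"])
    v,u=np.mgrid[:d.shape[0],:d.shape[1]]
    c=np.stack([(u-K[0,2])/K[0,0]*d,-(v-K[1,2])/K[1,1]*d,-d],-1)
    return im,d,c@np.array(p["rotation"]).T+np.array(p["position"])
E
python3 - <<'E'
from h import *
for n in("side","top"):
    im,d,P=cloud(n); np.save(n+".npy",P); cv2.imwrite(f"{n}.png",im); np.save(n+"d.npy",d)
    p=camera_params(n); print({k:(np.round(v,3).tolist() if not isinstance(v,str) else v) for k,v in p.items()}, (d>0).mean())
a=cv2.imread("side.png");b=cv2.imread("top.png")
cv2.imwrite("pics/a.png",a);cv2.imwrite("pics/b.png",b)
s=env.sense();print({k:np.round(v,3).tolist() for k,v in s.items()})
E
```

```text
Traceback (most recent call last):
  File "h.py", line 8, in cloud
    return im,d,c@np.array(p["rotation"]).T+np.array(p["position"])
                ~~~~~~~~~~~~~~~~~~~~~~~~~~~^~~~~~~~~~~~~~~~~~~~~~~~
ValueError: operands could not be broadcast together with shapes (420,560) (3,)
```

```bash
sed -i 's/np.array(p\["rotation"\]).T/cv2.Rodrigues(np.array(p["rotation"],float))[0].T/' h.py
python3 - <<'E'
from h import *
for n in("side","top"):
    p=camera_params(n); print(n,p)
    im,d,P=cloud(n); np.save(n+".npy",P); cv2.imwrite(f"pics/{n}.png",im); np.save(n+"d.npy",d)
    print((d>0).mean())
s=env.sense();print({k:np.round(v,3).tolist() for k,v in s.items()})
E
```

```text
side {'intrinsics': array([[475.62645437,   0.        , 280.44946103],
       [  0.        , 475.62645437, 211.24355301],
       [  0.        ,   0.        ,   1.        ]]), 'position': array([ 0.56005044, -0.90269144,  0.67888071]), 'rotation': array([ 0.98521874, -0.02336229, -0.05588955])}
0.9959608843537415
top {'intrinsics': array([[509.5485675 ,   0.        , 274.36411689],
       [  0.        , 509.5485675 , 214.2259972 ],
       [  0.        ,   0.        ,   1.        ]]), 'position': array([0.51430812, 0.00514061, 1.17904088]), 'rotation': array([ 0.08482914, -0.05188984, -1.59311199])}
0.9961819727891157
{'time_s': 0.15, 'joint_positions': [-1.245, 0.379, 1.735, 0.0, 1.029, -0.033], 'qvel': [-0.001, -0.0, -0.003, 0.001, -0.001, -0.0], 'effort': [-0.0, -76.411, -43.465, 0.065, 0.041, -0.0], 'ee_pos': [0.246, -0.655, 0.213], 'tool_rot': [-3.09, -0.56, 0.0], 'force': [-0.067, -0.039, 0.452], 'wrist_torque': [-0.015, -0.012, 0.025], 'grip_width': 0.091}
```

View pics/side.png

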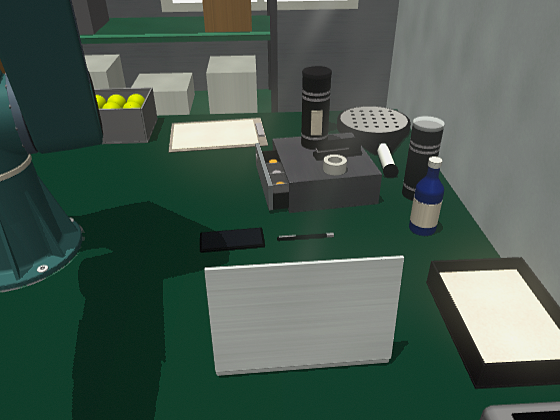

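View pics/top.png

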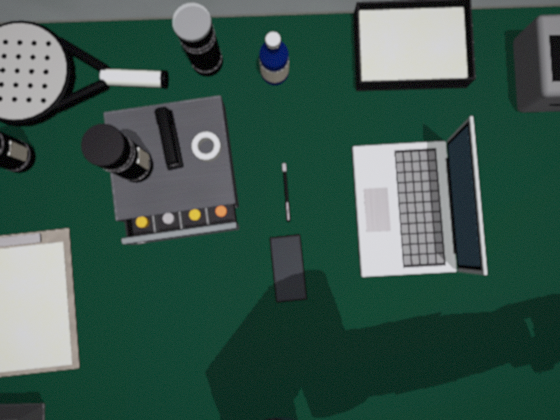

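Side: lid's back at (205-403, 256-375), drawer plate at about (265,180). Top: till (107-237, 97-240) with the plate along its bottom edge; laptop (353-487, 118-276), hinge at the right. Clear space before both.

```bash
python3 - <<'E'
import numpy as np,cv2
S=np.load("side.npy");T=np.load("top.npy")
im=cv2.imread("pics/side.png")
# lid plane from side view
m=np.zeros(im.shape[:2],np.uint8); cv2.fillPoly(m,[np.array([[215,275],[395,265],[385,352],[225,366]])],1)
L=S[m>0]; c=L.mean(0); n=np.linalg.svd(L-c,full_matrices=False)[2][2]; n*=-np.sign(n[1])
print("lid plane",c,n,"rms",np.std((L-c)@n)); print("tilt of normal up",np.degrees(np.arcsin(n[2])),"yaw",np.degrees(np.arctan2(n[1],n[0])))
for uv in [(208,271),(401,259),(388,358),(219,372)]:
    print("side px",uv,np.round(S[uv[1],uv[0]],3))
hi=S[(np.abs((S-c)@n)<.004)&(np.linalg.norm(S-c,axis=2)<.25)]; 
print("lid ext",hi.min(0),hi.max(0))
for nm,uv in dict(baseTL=(356,149),baseBL=(364,273),baseBR=(440,270),baseTR=(440,146),till1=(108,112),till2=(218,102),till3=(231,205),till4=(120,213),pl=(125,240),pr=(235,226),phone=(290,268),desk=(320,300)).items(): print(nm,np.round(T[uv[1],uv[0]],3))
# drawer plate top: z 0.078-.09, in front of the till
x,y,z=T[...,0],T[...,1],T[...,2]
k=(z>.078)&(z<.092)&(np.arange(420)[:,None]>215)&(np.arange(420)[:,None]<245)&(np.arange(560)[None]>118)&(np.arange(560)[None]<240)
P=T[k]; print("plate",len(P),P.min(0),P.max(0))
for b in np.arange(P[:,1].min(),P[:,1].max(),.03):
    q=P[(P[:,1]>=b)&(P[:,1]<b+.03)]; print(round(b+.015,3),q[:,0].min().round(3),q[:,0].max().round(3),len(q))
# plate front face seen from top?
f=T[(z>.02)&(z<.075)&(np.arange(420)[:,None]>220)&(np.arange(420)[:,None]<250)&(np.arange(560)[None]>118)&(np.arange(560)[None]<240)]
print("below",len(f),f.min(0) if len(f) else 0)
E
```

```text
lid plane [ 0.62563756 -0.37182746  0.12991524] [ 0.05125074 -0.95382048 -0.29597273] rms 0.030103798075393005
tilt of normal up -17.215875695039045 yaw -86.9243372156546
side px (208, 271) [ 0.482 -0.366  0.222]
side px (401, 259) [ 0.771 -0.356  0.221]
side px (388, 358) [ 0.771 -0.374  0.019]
side px (219, 372) [ 0.483 -0.38   0.012]
lid ext [ 0.41266993 -0.37707546 -0.00407844] [ 0.83290026 -0.31655719  0.14636062]
baseTL [ 0.763 -0.164  0.012]
baseBL [ 0.477 -0.172  0.014]
baseBR [ 0.481 -0.342  0.017]
baseTR [ 0.764 -0.357  0.015]
till1 [0.844 0.387 0.091]
till2 [0.858 0.144 0.094]
till3 [0.635 0.123 0.059]
till4 [0.62  0.36  0.091]
pl [0.562 0.351 0.084]
pr [0.586 0.112 0.085]
phone [ 0.492 -0.004  0.011]
desk [ 0.418 -0.071  0.002]
plate 704 [0.55518243 0.11027951 0.0784921 ] [0.6137342  0.36568251 0.09186803]
0.125 0.58 0.593 82
0.155 0.577 0.592 76
0.185 0.573 0.588 82
0.215 0.57 0.584 79
0.245 0.566 0.581 79
0.275 0.562 0.577 77
0.305 0.559 0.613 86
0.335 0.555 0.613 103
0.365 0.555 0.614 40
below 529 [0.55391016 0.11004348 0.02000173]
```

```bash
cat >> h.py <<'E'
def plane(L,t=.004):
    m=np.ones(len(L),bool)
    c=np.median(L,0); best=0
    rng=np.random.default_rng(0)
    for _ in range(200):
        a,b,d=L[rng.choice(len(L),3,False)]; n=np.cross(b-a,d-a); n/=np.linalg.norm(n)+1e-9
        k=np.abs((L-a)@n)<t
        if k.sum()>best: best=k.sum(); m=k
    c=L[m].mean(0); n=np.linalg.svd(L[m]-c,full_matrices=False)[2][2]
    return c,n,m
E
python3 - <<'E'
from h import *
S=np.load("side.npy");T=np.load("top.npy")
m=np.zeros((420,560),np.uint8); cv2.fillPoly(m,[np.array([[218,280],[392,268],[382,345],[228,360]])],1)
L=S[m>0]; c,n,k=plane(L); n*=-np.sign(n[1]); print("lid",c,n,k.mean(),"theta",np.degrees(np.pi/2-np.arcsin(n[2])))
print("lid yaw(axis)",np.degrees(np.arctan2(n[1],n[0]))+90)
G=S[250:380,195:415].reshape(-1,3); q=G[np.abs((G-c)@n)<.006]; print("ext",np.percentile(q,[.5,99.5],0))
# laptop base top in top view
bgr=cv2.imread("pics/top.png").astype(int); x,y,z=np.moveaxis(T,-1,0)
k=(z>.008)&(z<.024)&(y<-.13)&(y>-.36)&(x>.4)&(x<.85)&(bgr.min(-1)>30)
P=T[k]; r=cv2.minAreaRect(P[:,:2].astype(np.float32)); print("base",len(P),r,np.median(P[:,2])); print(cv2.boxPoints(r))
# till top
k=(z>.08)&(z<.1)&(x>.5)&(x<.95)&(y>.05)&(y<.45); k=cv2.morphologyEx(k.astype(np.uint8),cv2.MORPH_OPEN,np.ones((15,15)))>0
P=T[k]; r=cv2.minAreaRect(P[:,:2].astype(np.float32)); print("till",len(P),r,np.median(P[:,2])); print(cv2.boxPoints(r))
E
```

```text
lid [ 0.6258441  -0.36931971  0.13032914] [ 0.03062124 -0.99504215  0.09462268] 0.9961898956031395 theta 84.57039693369282
lid yaw(axis) 1.7626532587187143
ext [[ 0.47776275 -0.38613628 -0.00217334]
 [ 0.78827303 -0.35556499  0.22503197]]
base 11498 ((0.624671995639801, -0.26169002056121826), (0.30417966842651367, 0.20383375883102417), 1.619100570678711) 0.01702832901171414
[[ 0.46976328 -0.16411111]
 [ 0.47552252 -0.3678635 ]
 [ 0.7795807  -0.35926893]
 [ 0.7738215  -0.15551654]]
till 6825 ((0.7397012710571289, 0.2543904185295105), (0.24121437966823578, 0.2601943612098694), 6.717468738555908) 0.09068016169098514
[[0.60470414 0.36948663]
 [0.63513994 0.1110785 ]
 [0.8746984  0.1392942 ]
 [0.8442626  0.39770234]]
```

```bash
python3 - <<'E'
from h import *
from scipy.spatial.transform import Rotation as R
s=env.sense(); R0=R.from_rotvec(s["tool_rot"])
def tool(yaw_dir,al): # tool leans so that z points al deg from down toward heading yaw_dir; x along heading
    h=np.array([np.cos(yaw_dir),np.sin(yaw_dir),0]);a=np.radians(al); z=h*np.sin(a)-np.array([0,0,np.cos(a)]); x=h*np.cos(a)+np.array([0,0,np.sin(a)])
    return R.from_matrix(np.stack([x,np.cross(z,x),z],1))
A=tool(np.radians(91.75),30); B=tool(np.radians(6.72),30)
print("turn to A",(A*R0.inv()).as_rotvec(degrees=True).round(1),"A->B",(B*A.inv()).as_rotvec(degrees=True).round(1),"B rotvec",B.as_rotvec(),"A",A.as_rotvec())
for th in [84.6,75,65,55,45,35,30,25,20,15,10,5,0]:
    t=np.radians(th);o=.009+.016*abs(np.sin(t-np.pi/6)); r=.185
    u=r*np.cos(t)-o*np.sin(t);z=r*np.sin(t)+o*np.cos(t)
    print(th,np.round([.627-.031*u,-.371+u,.0175+z],4))
E
```

```text
turn to A [ 26.5 -17.9  69.5] A->B [ -0.  -0. -85.] B rotvec [-3.00041881 -0.17615573 -0.8039598 ] A [-1.89436651 -1.9531286  -0.50759398]
84.6 [ 0.6271 -0.3755  0.2038]
75 [ 0.6261 -0.3427  0.2015]
65 [ 0.6251 -0.3093  0.1928]
55 [ 0.6241 -0.2778  0.1781]
45 [ 0.6232 -0.2495  0.1576]
35 [ 0.6225 -0.2254  0.1321]
30 [ 0.6222 -0.2153  0.1178]
25 [ 0.6219 -0.2077  0.1051]
20 [ 0.6217 -0.2012  0.0918]
15 [ 0.6216 -0.1957  0.0781]
10 [ 0.6214 -0.1913  0.0639]
5 [ 0.6213 -0.1881  0.0493]
0 [ 0.6213 -0.186   0.0345]
```

>>> {"name": "carry_out", "arguments": {"series": [{"hand": 0, "linear": [0.045, 0, 0.03], "turn": [3, -2, 8]}, {"hand": 0, "linear": [0.09, 0.02, 0.06], "turn": [6, -4, 16]}, {"hand": 0, "linear": [0.14, 0.04, 0.08], "turn": [9, -6, 24]}, {"hand": 0, "linear": [0.19, 0.07, 0.08], "turn": [12.5, -8.5, 33]}, {"hand": 0, "linear": [0.24, 0.1, 0.07], "turn": [16, -11, 42]}, {"hand": 0, "linear": [0.29, 0.13, 0.05], "turn": [19.5, -13, 51]}, {"hand": 0, "linear": [0.335, 0.16, 0.02], "turn": [23, -15.5, 60]}, {"hand": 0, "linear": [0.381, 0.185, -0.01], "turn": [26.5, -17.9, 69.5]}]}}

```text
time_s: 1.15
ee_pos: [0.628, -0.4693, 0.203]
tool_rot: [-1.888, -1.958, -0.511]
force: [0.7, -0.6, 1.2]
grip_width: 0.0143
```

>>> {"name": "carry_out", "arguments": {"series": [{"hand": 0, "linear": [0, 0, 0], "turn": [0, 0, 0]}, {"hand": 0, "linear": [0, 0, 0], "turn": [0, 0, 0]}, {"hand": 0, "linear": [0, 0.01, 0], "turn": [0, 0, 0]}, {"hand": 0, "linear": [0, 0.02, 0], "turn": [0, 0, 0]}, {"hand": 0, "linear": [0, 0.03, 0], "turn": [0, 0, 0]}, {"hand": 0, "linear": [0, 0.03, 0], "turn": [0, 0, 0]}, {"hand": 0, "linear": [0, 0.03, 0], "turn": [0, 0, 0]}, {"hand": 0, "linear": [0, 0.03, 0], "turn": [0, 0, 0]}]}}

```text
time_s: 2.15
ee_pos: [0.6268, -0.4407, 0.2039]
tool_rot: [-1.895, -1.954, -0.509]
force: [0.3, 0.2, -0.6]
grip_width: 0.0008
```

```bash
python3 - <<'E'
from h import *
s=env.sense();print({k:np.round(v,4).tolist() for k,v in s.items()})
im,_=grab_frame("side"); cv2.imwrite("pics/s2.png",im)
E
```

```text
{'time_s': 2.15, 'joint_positions': [-0.7667, 0.6589, 1.3945, 0.3594, 1.4846, -0.9015], 'qvel': [-0.0029, 0.0027, -0.0013, 0.0014, 0.0002, -0.0007], 'effort': [0.1852, -98.801, -44.0209, 1.0125, 1.3239, 0.0185], 'ee_pos': [0.6268, -0.4407, 0.2039], 'tool_rot': [-1.8947, -1.9542, -0.5094], 'force': [0.2559, 0.2414, -0.5579], 'wrist_torque': [-0.3638, -0.111, 0.0279], 'grip_width': 0.0008}
```

View pics/s2.png

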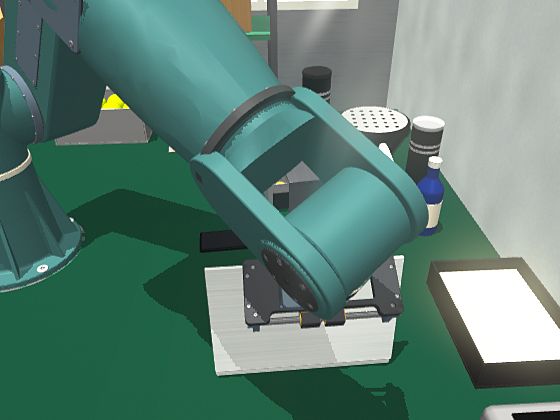

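The view shows the shut fingertips near (323,318), in front of the lid's back and below its top edge, clear. Approaching to contact slowly.

>>> {"name": "carry_out", "arguments": {"series": [{"hand": 0, "linear": [0, 0.012, 0], "turn": [0, 0, 0]}, {"hand": 0, "linear": [0, 0.024, 0], "turn": [0, 0, 0]}, {"hand": 0, "linear": [0, 0.036, 0], "turn": [0, 0, 0]}, {"hand": 0, "linear": [0, 0.046, 0], "turn": [0, 0, 0]}, {"hand": 0, "linear": [0, 0.052, 0], "turn": [0, 0, 0]}, {"hand": 0, "linear": [0, 0.057, 0], "turn": [0, 0, 0]}, {"hand": 0, "linear": [0, 0.061, 0], "turn": [0, 0, 0]}, {"hand": 0, "linear": [0, 0.065, 0], "turn": [0, 0, 0]}]}}

```text
time_s: 3.2
ee_pos: [0.6268, -0.3755, 0.2039]
tool_rot: [-1.895, -1.954, -0.509]
force: [-0.1, -1.8, -0.6]
grip_width: 0.0006
```

>>> {"name": "carry_out", "arguments": {"series": [{"hand": 0, "linear": [0, 0.005, 0], "turn": [0, 0, 0]}, {"hand": 0, "linear": [0, 0.011, -0.0005], "turn": [0, 0, 0]}, {"hand": 0, "linear": [0, 0.018, -0.001], "turn": [0, 0, 0]}, {"hand": 0, "linear": [-0.001, 0.025, -0.0015], "turn": [0, 0, 0]}, {"hand": 0, "linear": [-0.001, 0.033, -0.0025], "turn": [0, 0, 0]}, {"hand": 0, "linear": [-0.001, 0.041, -0.0045], "turn": [0, 0, 0]}, {"hand": 0, "linear": [-0.0015, 0.05, -0.0065], "turn": [0, 0, 0]}, {"hand": 0, "linear": [-0.002, 0.058, -0.009], "turn": [0, 0, 0]}]}}

```text
time_s: 4.2
ee_pos: [0.6249, -0.3168, 0.1948]
tool_rot: [-1.894, -1.954, -0.51]
force: [-0.4, -2.2, -0.3]
grip_width: 0.0007
```

```bash
python3 - <<'E'
from h import *
s=env.sense();print(s["time_s"],s["ee_pos"],s["force"])
im,_=grab_frame("top"); a,_=grab_frame("side"); cv2.imwrite("pics/s3.png",np.hstack([im[80:300,280:540],a[180:400,170:430]]))
E
```

```text
4.2 [ 0.62487128 -0.31677421  0.19483058] [-0.41231325 -2.19022038 -0.31118603]
```

View pics/s3.png

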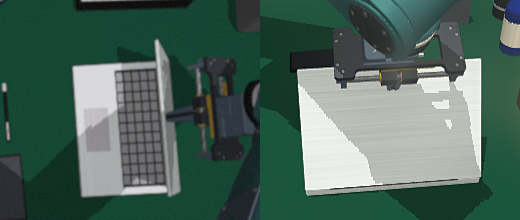

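Crops show the fingers on the lid's back near its free edge (right crop (395,85)), the lid tipped forward, base in place. Continuing.

>>> {"name": "carry_out", "arguments": {"series": [{"hand": 0, "linear": [0, 0.0075, -0.0022], "turn": [0, 0, 0]}, {"hand": 0, "linear": [0, 0.015, -0.0045], "turn": [0, 0, 0]}, {"hand": 0, "linear": [0, 0.0225, -0.0082], "turn": [0, 0, 0]}, {"hand": 0, "linear": [0, 0.0305, -0.0122], "turn": [0, 0, 0]}, {"hand": 0, "linear": [-0.001, 0.0375, -0.016], "turn": [0, 0, 0]}, {"hand": 0, "linear": [-0.001, 0.0445, -0.02], "turn": [0, 0, 0]}, {"hand": 0, "linear": [-0.001, 0.051, -0.0245], "turn": [0, 0, 0]}, {"hand": 0, "linear": [-0.0015, 0.057, -0.029], "turn": [0, 0, 0]}]}}

```text
time_s: 5.3
ee_pos: [0.6234, -0.26, 0.1656]
tool_rot: [-1.895, -1.954, -0.51]
force: [0.1, -1.1, 0.0]
grip_width: 0.0003
```

>>> {"name": "carry_out", "arguments": {"series": [{"hand": 0, "linear": [0, 0.006, -0.0045], "turn": [0, 0, 0]}, {"hand": 0, "linear": [0, 0.0115, -0.009], "turn": [0, 0, 0]}, {"hand": 0, "linear": [0, 0.0175, -0.0145], "turn": [0, 0, 0]}, {"hand": 0, "linear": [0, 0.0235, -0.0205], "turn": [0, 0, 0]}, {"hand": 0, "linear": [-0.0005, 0.0295, -0.027], "turn": [0, 0, 0]}, {"hand": 0, "linear": [-0.0005, 0.0355, -0.034], "turn": [0, 0, 0]}, {"hand": 0, "linear": [-0.001, 0.041, -0.0415], "turn": [0, 0, 0]}, {"hand": 0, "linear": [-0.001, 0.0455, -0.0485], "turn": [0, 0, 0]}]}}

```text
time_s: 6.3
ee_pos: [0.6222, -0.2145, 0.1169]
tool_rot: [-1.894, -1.954, -0.509]
force: [0.4, -0.3, 1.1]
grip_width: 0.0004
```

>>> {"name": "carry_out", "arguments": {"series": [{"hand": 0, "linear": [0, 0.0035, -0.0065], "turn": [0, 0, 0]}, {"hand": 0, "linear": [0, 0.0065, -0.0115], "turn": [0, 0, 0]}, {"hand": 0, "linear": [0, 0.0095, -0.0175], "turn": [0, 0, 0]}, {"hand": 0, "linear": [0, 0.0125, -0.0235], "turn": [0, 0, 0]}, {"hand": 0, "linear": [0, 0.015, -0.0285], "turn": [0, 0, 0]}, {"hand": 0, "linear": [0, 0.017, -0.033], "turn": [0, 0, 0]}, {"hand": 0, "linear": [0, 0.019, -0.0375], "turn": [0, 0, 0]}, {"hand": 0, "linear": [0, 0.02, -0.041], "turn": [0, 0, 0]}]}}

```text
time_s: 7.3
ee_pos: [0.6223, -0.1948, 0.0762]
tool_rot: [-1.895, -1.954, -0.51]
force: [0.1, -0.1, 0.1]
grip_width: 0.0008
```

>>> {"name": "carry_out", "arguments": {"series": [{"hand": 0, "linear": [0, 0.001, -0.0035], "turn": [0, 0, 0]}, {"hand": 0, "linear": [0, 0.002, -0.007], "turn": [0, 0, 0]}, {"hand": 0, "linear": [0, 0.003, -0.0105], "turn": [0, 0, 0]}, {"hand": 0, "linear": [0, 0.004, -0.014], "turn": [0, 0, 0]}, {"hand": 0, "linear": [0, 0.005, -0.0175], "turn": [0, 0, 0]}, {"hand": 0, "linear": [0, 0.006, -0.021], "turn": [0, 0, 0]}, {"hand": 0, "linear": [0, 0.0065, -0.024], "turn": [0, 0, 0]}, {"hand": 0, "linear": [0, 0.007, -0.027], "turn": [0, 0, 0]}]}}

```text
time_s: 8.3
ee_pos: [0.6223, -0.1879, 0.0492]
tool_rot: [-1.895, -1.954, -0.509]
force: [0.6, -0.6, -0.6]
grip_width: 0.0002
```

```bash
python3 - <<'E'
from h import *
s=env.sense();print(s["time_s"],s["ee_pos"],s["force"])
im,d,P=cloud("top"); a,_,Q=cloud("side"); cv2.imwrite("pics/s4.png",np.hstack([im[80:300,280:540],a[180:400,170:430]]))
k=(P[...,0]>.48)&(P[...,0]<.55)&(P[...,1]>-.36)&(P[...,1]<-.15)&(P[...,2]<.12)&(P[...,2]>.01)
L=P[k]; c,n,m=plane(L); n*=np.sign(n[2]); print("lid",c,n,m.mean(),np.degrees(np.arccos(n[2])))
E
```

```text
8.3 [ 0.6223207  -0.18792947  0.04924219] [ 0.64524209 -0.61787674 -0.55792535]
lid [ 0.51220425 -0.22693778  0.03926623] [ 0.00306711 -0.08627039  0.99626704] 0.8677685950413223 4.952215671564529
```

View pics/s4.png

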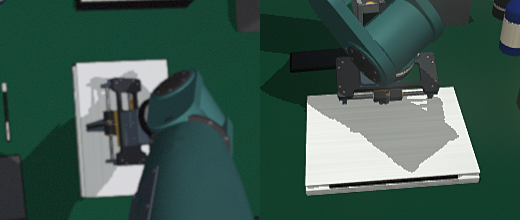

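The lid is nearly flat (4.95°), fingers on it at right crop (385,97). Now the last bit, slowly.

>>> {"name": "carry_out", "arguments": {"series": [{"hand": 0, "linear": [0, 0, -0.002], "turn": [0, 0, 0]}, {"hand": 0, "linear": [0, 0.0005, -0.004], "turn": [0, 0, 0]}, {"hand": 0, "linear": [0, 0.001, -0.006], "turn": [0, 0, 0]}, {"hand": 0, "linear": [0, 0.001, -0.008], "turn": [0, 0, 0]}, {"hand": 0, "linear": [0, 0.0015, -0.0095], "turn": [0, 0, 0]}, {"hand": 0, "linear": [0, 0.0015, -0.011], "turn": [0, 0, 0]}, {"hand": 0, "linear": [0, 0.0015, -0.0125], "turn": [0, 0, 0]}, {"hand": 0, "linear": [0, 0.0015, -0.0135], "turn": [0, 0, 0]}]}}

```text
time_s: 9.4
ee_pos: [0.6223, -0.1864, 0.0358]
tool_rot: [-1.894, -1.954, -0.509]
force: [0.0, 0.1, 0.7]
grip_width: 0.0006
```

>>> {"name": "carry_out", "arguments": {"series": [{"hand": 0, "linear": [0, 0, -0.0005], "turn": [0, 0, 0]}, {"hand": 0, "linear": [0, 0, -0.001], "turn": [0, 0, 0]}, {"hand": 0, "linear": [0, 0, -0.0015], "turn": [0, 0, 0]}, {"hand": 0, "linear": [0, 0, -0.0015], "turn": [0, 0, 0]}, {"hand": 0, "linear": [0, 0, -0.002], "turn": [0, 0, 0]}, {"hand": 0, "linear": [0, 0, -0.002], "turn": [0, 0, 0]}, {"hand": 0, "linear": [0, 0, -0.002], "turn": [0, 0, 0]}, {"hand": 0, "linear": [0, 0, -0.002], "turn": [0, 0, 0]}]}}

```text
time_s: 10.4
ee_pos: [0.6224, -0.1864, 0.0344]
tool_rot: [-1.894, -1.954, -0.51]
force: [-2.4, 1.7, 8.6]
grip_width: 0.0003
```

```bash
cat > lid.py <<'E'
from h import *
s=env.sense();print(s["time_s"],s["ee_pos"],s["force"])
P=cloud("top")[2]
for x0,x1 in((.48,.55),(.48,.76)):
    k=(P[...,0]>x0)&(P[...,0]<x1)&(P[...,1]>-.36)&(P[...,1]<-.175)&(P[...,2]<.06)&(P[...,2]>.01)
    L=P[k]; c,n,m=plane(L); n*=np.sign(n[2]); print("lid",c,n,m.mean(),"angle",np.degrees(np.arctan2(-n[1],n[2])))
E
python3 lid.py
```

```text
10.4 [ 0.62239776 -0.1863793   0.03443179] [-2.40827421  1.70501283  8.6471197 ]
lid [ 0.51176614 -0.22932386  0.02710437] [-0.00448324  0.00216088  0.99998762] 0.926293408929837 angle -0.123810391636208
lid [ 0.62767802 -0.23649634  0.0269023 ] [ 1.21683576e-03 -1.18741980e-05  9.99999260e-01] 0.9211767347855379 angle 0.000680341933436086
```

Shut at 0.0°, with about 9 N on it. Lifting off and going to the till.

>>> {"name": "carry_out", "arguments": {"series": [{"hand": 0, "linear": [0, 0, 0.004], "turn": [0, 0, 0]}, {"hand": 0, "linear": [0, -0.002, 0.012], "turn": [0, 0, 0]}, {"hand": 0, "linear": [0, -0.005, 0.03], "turn": [0, 0, 0]}, {"hand": 0, "linear": [0, -0.005, 0.06], "turn": [0, 0, 0]}, {"hand": 0, "linear": [-0.01, 0, 0.1], "turn": [0, 0, 0]}, {"hand": 0, "linear": [-0.02, 0, 0.15], "turn": [0, 0, 0]}, {"hand": 0, "linear": [-0.04, 0.01, 0.19], "turn": [0, 0, -5]}, {"hand": 0, "linear": [-0.06, 0.04, 0.22], "turn": [0, 0, -12]}]}}

```text
time_s: 11.45
ee_pos: [0.5625, -0.1471, 0.2568]
tool_rot: [-2.117, -1.762, -0.57]
force: [-0.1, 0.2, 0.1]
grip_width: 0.0004
```

>>> {"name": "carry_out", "arguments": {"series": [{"hand": 0, "linear": [-0.01, 0.045, 0.01], "turn": [0, 0, -9]}, {"hand": 0, "linear": [-0.02, 0.095, 0.02], "turn": [0, 0, -18]}, {"hand": 0, "linear": [-0.03, 0.145, 0.02], "turn": [0, 0, -27]}, {"hand": 0, "linear": [-0.04, 0.195, 0.02], "turn": [0, 0, -36]}, {"hand": 0, "linear": [-0.05, 0.245, 0.02], "turn": [0, 0, -45]}, {"hand": 0, "linear": [-0.055, 0.295, 0.02], "turn": [0, 0, -55]}, {"hand": 0, "linear": [-0.06, 0.34, 0.01], "turn": [0, 0, -65]}, {"hand": 0, "linear": [-0.062, 0.373, 0], "turn": [0, 0, -73]}]}}

```text
time_s: 12.45
ee_pos: [0.505, 0.1651, 0.2623]
tool_rot: [-2.921, -0.558, -0.728]
force: [0.2, -0.5, -0.2]
grip_width: 0.0006
```

```bash
python3 lid.py; python3 - <<'E'
from h import *
s=env.sense();print(s["joint_positions"],s["tool_rot"])
E
```

```text
12.45 [0.50495328 0.16513    0.26233484] [ 0.2199401  -0.45012458 -0.21593575]
lid [ 0.51485879 -0.26805557  0.0270206 ] [ 0.00191719 -0.00204414  0.99999607] 0.9223938223938224 angle 0.11712102362318681
lid [ 0.61837845 -0.26738201  0.02690319] [ 0.00102467 -0.00153988  0.99999829] 0.9232213438735178 angle 0.08822871584638808
[ 0.25115155 -0.14263909  2.29015617  0.0964389   0.51257144  1.38327703] [-2.92347328 -0.54137075 -0.72589539]
```

>>> {"name": "carry_out", "arguments": {"series": [{"hand": 0, "linear": [0, 0, 0], "turn": [0, 0, 0]}, {"hand": 0, "linear": [0, 0, 0], "turn": [0, 0, 0]}, {"hand": 0, "linear": [0.005, 0, -0.015], "turn": [0, 0, 0]}, {"hand": 0, "linear": [0.01, 0, -0.035], "turn": [0, 0, 0]}, {"hand": 0, "linear": [0.01, 0, -0.06], "turn": [0, 0, 0]}, {"hand": 0, "linear": [0.01, 0, -0.08], "turn": [0, 0, 0]}, {"hand": 0, "linear": [0.01, 0, -0.1], "turn": [0, 0, 0]}, {"hand": 0, "linear": [0.01, 0, -0.1], "turn": [0, 0, 0]}]}}

```text
time_s: 13.5
ee_pos: [0.5152, 0.1628, 0.1663]
tool_rot: [-2.924, -0.563, -0.706]
force: [-0.6, 1.1, 0.3]
grip_width: 0.0008
```

```bash
python3 - <<'E'
from h import *
s=env.sense();print(s["joint_positions"],s["tool_rot"],s["ee_pos"],s["force"])
im,_,P=cloud("top"); cv2.imwrite("pics/s5.png",im)
a,_,Q=cloud("side"); cv2.imwrite("pics/s5.png",np.hstack([im[60:330,60:340],a[60:330,160:440]]))
E
```

```text
[0.2331392  0.04936439 2.32270185 0.19965977 0.30643323 1.24754329] [-2.92401867 -0.56250527 -0.70566185] [0.51517573 0.16280718 0.16634383] [-0.59683039  1.05121088  0.27066128]
```

View pics/s5.png

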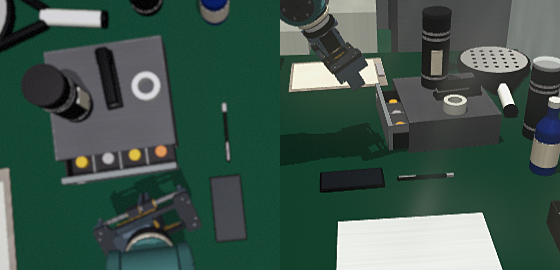

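The image shows fingertips short of the plate (left crop (150,205), plate front edge y≈170). The wrist's joint 5 has hit its lower limit, so I'll reduce the tilt to 10° at once.

```bash
cat >> h.py <<'E'
from scipy.spatial.transform import Rotation as R
def tool(deg,al):
    y=np.radians(deg);h=np.array([np.cos(y),np.sin(y),0]);a=np.radians(al); z=h*np.sin(a)-np.array([0,0,np.cos(a)]); x=h*np.cos(a)+np.array([0,0,np.sin(a)])
    return R.from_matrix(np.stack([x,np.cross(z,x),z],1))
E
python3 - <<'E'
from h import *
s=env.sense();B=tool(6.72,10)
print((B*R.from_rotvec(s["tool_rot"]).inv()).as_rotvec(degrees=True),B.as_rotvec(),s["ee_pos"])
o=.016*np.cos(np.radians(10))
h=np.array([np.cos(.1173),np.sin(.1173)])
home=np.array([.6199,.2403])-(.012+o)*h; print("home tcp",home)
for b in(.03,.045,.06,.08): print(b,home-b*h)
E
```

```text
[ -3.83544386  16.85046361 -14.91649154] [-3.11413872 -0.18283227 -0.27245183] [0.51589983 0.16319223 0.16789031]
home tcp [0.59233381 0.23705157]
0.03 [0.56253997 0.23354064]
0.045 [0.54764304 0.23178517]
0.06 [0.53274612 0.2300297 ]
0.08 [0.51288356 0.22768908]
```

>>> {"name": "carry_out", "arguments": {"series": [{"hand": 0, "linear": [0, 0, 0.01], "turn": [-1, 5, 0]}, {"hand": 0, "linear": [0, 0, 0.02], "turn": [-2, 10, 0]}, {"hand": 0, "linear": [0, 0, 0.03], "turn": [-2.5, 15, 0]}, {"hand": 0, "linear": [0, 0, 0.03], "turn": [-3, 18, 0]}, {"hand": 0, "linear": [0, 0, 0.03], "turn": [-3, 18, 0]}, {"hand": 0, "linear": [0, 0, 0.03], "turn": [-3, 18, 0]}, {"hand": 0, "linear": [0, 0, 0.03], "turn": [-3, 18, 0]}, {"hand": 0, "linear": [0, 0, 0.03], "turn": [-3, 18, 0]}]}}

```text
time_s: 14.6
ee_pos: [0.5151, 0.1633, 0.1975]
tool_rot: [-2.994, -0.554, -0.228]
force: [0.0, 0.0, 0.2]
grip_width: 0.0005
```

```bash
cat > st.py <<'E'
from h import *
s=env.sense();B=tool(6.72,10)
print(s["joint_positions"].round(3) if hasattr(s["joint_positions"],"round") else s["joint_positions"],s["ee_pos"],s["force"])
print("turn",(B*R.from_rotvec(s["tool_rot"]).inv()).as_rotvec(degrees=True).round(1))
E
python3 st.py
```

```text
[0.223 0.086 2.148 0.12  0.758 1.347] [0.51514216 0.1633358  0.19746849] [0.00083424 0.02876693 0.20580777]
turn [ -3.2  -1.5 -14.5]
```

>>> {"name": "carry_out", "arguments": {"series": [{"hand": 0, "linear": [0, 0.012, 0], "turn": [-0.5, -0.2, -2.5]}, {"hand": 0, "linear": [0, 0.025, 0], "turn": [-1, -0.4, -5]}, {"hand": 0, "linear": [-0.001, 0.04, -0.015], "turn": [-2, -1, -9]}, {"hand": 0, "linear": [-0.002, 0.055, -0.035], "turn": [-2.6, -1.2, -12]}, {"hand": 0, "linear": [-0.002, 0.065, -0.055], "turn": [-3.2, -1.5, -14.5]}, {"hand": 0, "linear": [-0.002, 0.065, -0.075], "turn": [-3.2, -1.5, -14.5]}, {"hand": 0, "linear": [-0.002, 0.065, -0.09], "turn": [-3.2, -1.5, -14.5]}, {"hand": 0, "linear": [-0.002, 0.065, -0.09], "turn": [-3.2, -1.5, -14.5]}]}}

```text
time_s: 15.6
ee_pos: [0.5128, 0.228, 0.1066]
tool_rot: [-3.115, -0.184, -0.27]
force: [-0.5, -0.9, 0.3]
grip_width: 0.0008
```

```bash
python3 st.py
```

```text
[ 0.4    0.267  2.146 -0.092  0.565  1.927] [0.51277753 0.22797054 0.1065721 ] [-0.49740012 -0.86897281  0.30594588]
turn [ 0.1 -0.1 -0. ]
```

>>> {"name": "carry_out", "arguments": {"series": [{"hand": 0, "linear": [0, 0, -0.01], "turn": [0, 0, 0]}, {"hand": 0, "linear": [0, 0, -0.022], "turn": [0, 0, 0]}, {"hand": 0, "linear": [0, 0, -0.035], "turn": [0, 0, 0]}, {"hand": 0, "linear": [0, 0, -0.047], "turn": [0, 0, 0]}, {"hand": 0, "linear": [0, 0, -0.056], "turn": [0, 0, 0]}, {"hand": 0, "linear": [0.005, 0.0005, -0.061], "turn": [0, 0, 0]}, {"hand": 0, "linear": [0.012, 0.0015, -0.061], "turn": [0, 0, 0]}, {"hand": 0, "linear": [0.019, 0.0025, -0.061], "turn": [0, 0, 0]}]}}

```text
time_s: 16.6
ee_pos: [0.5333, 0.2311, 0.0469]
tool_rot: [-3.114, -0.184, -0.274]
force: [0.1, -0.0, 0.5]
grip_width: 0.0005
```

```bash
python3 st.py
```

```text
[ 0.391  0.402  2.113 -0.107  0.46   1.936] [0.53329853 0.23107544 0.04689096] [ 0.11084666 -0.02349014  0.52272231]
turn [ 0.   0.1 -0. ]
```

Now push towards home (x≈0.592) at roughly 25–30 mm/s.

>>> {"name": "carry_out", "arguments": {"series": [{"hand": 0, "linear": [0.003, 0.0003, 0], "turn": [0, 0, 0]}, {"hand": 0, "linear": [0.007, 0.0008, 0], "turn": [0, 0, 0]}, {"hand": 0, "linear": [0.01, 0.0012, 0], "turn": [0, 0, 0]}, {"hand": 0, "linear": [0.014, 0.0016, 0], "turn": [0, 0, 0]}, {"hand": 0, "linear": [0.018, 0.002, 0], "turn": [0, 0, 0]}, {"hand": 0, "linear": [0.022, 0.0025, 0], "turn": [0, 0, 0]}, {"hand": 0, "linear": [0.026, 0.003, 0], "turn": [0, 0, 0]}, {"hand": 0, "linear": [0.03, 0.0035, 0], "turn": [0, 0, 0]}]}}

```text
time_s: 17.6
ee_pos: [0.5625, 0.2343, 0.0464]
tool_rot: [-3.115, -0.184, -0.272]
force: [-1.5, -0.8, 0.8]
grip_width: 0.0004
```

>>> {"name": "carry_out", "arguments": {"series": [{"hand": 0, "linear": [0.003, 0.0003, 0], "turn": [0, 0, 0]}, {"hand": 0, "linear": [0.006, 0.0007, 0], "turn": [0, 0, 0]}, {"hand": 0, "linear": [0.009, 0.001, 0], "turn": [0, 0, 0]}, {"hand": 0, "linear": [0.012, 0.0014, 0], "turn": [0, 0, 0]}, {"hand": 0, "linear": [0.015, 0.0018, 0], "turn": [0, 0, 0]}, {"hand": 0, "linear": [0.018, 0.0021, 0], "turn": [0, 0, 0]}, {"hand": 0, "linear": [0.02, 0.0024, 0], "turn": [0, 0, 0]}, {"hand": 0, "linear": [0.022, 0.0026, 0], "turn": [0, 0, 0]}]}}

```text
time_s: 18.6
ee_pos: [0.5845, 0.2369, 0.0465]
tool_rot: [-3.115, -0.184, -0.273]
force: [-2.6, -1.2, 1.2]
grip_width: 0.0002
```

Slow final approach until the stop shows in the force.

>>> {"name": "carry_out", "arguments": {"series": [{"hand": 0, "linear": [0.001, 0, 0], "turn": [0, 0, 0]}, {"hand": 0, "linear": [0.002, 0.0002, 0], "turn": [0, 0, 0]}, {"hand": 0, "linear": [0.003, 0.0003, 0], "turn": [0, 0, 0]}, {"hand": 0, "linear": [0.004, 0.0005, 0], "turn": [0, 0, 0]}, {"hand": 0, "linear": [0.005, 0.0006, 0], "turn": [0, 0, 0]}, {"hand": 0, "linear": [0.006, 0.0007, 0], "turn": [0, 0, 0]}, {"hand": 0, "linear": [0.0065, 0.0007, 0], "turn": [0, 0, 0]}, {"hand": 0, "linear": [0.007, 0.0008, 0], "turn": [0, 0, 0]}]}}

```text
time_s: 19.6
ee_pos: [0.5914, 0.2378, 0.0465]
tool_rot: [-3.115, -0.184, -0.273]
force: [-1.5, -1.4, 0.4]
grip_width: 0.0003
```

>>> {"name": "carry_out", "arguments": {"series": [{"hand": 0, "linear": [0.0003, 0, 0], "turn": [0, 0, 0]}, {"hand": 0, "linear": [0.0006, 0, 0], "turn": [0, 0, 0]}, {"hand": 0, "linear": [0.0009, 0, 0], "turn": [0, 0, 0]}, {"hand": 0, "linear": [0.0012, 0, 0], "turn": [0, 0, 0]}, {"hand": 0, "linear": [0.0015, 0, 0], "turn": [0, 0, 0]}, {"hand": 0, "linear": [0.0015, 0, 0], "turn": [0, 0, 0]}, {"hand": 0, "linear": [0.0015, 0, 0], "turn": [0, 0, 0]}, {"hand": 0, "linear": [0.0015, 0, 0], "turn": [0, 0, 0]}]}}

```text
time_s: 20.6
ee_pos: [0.5924, 0.2377, 0.0464]
tool_rot: [-3.115, -0.184, -0.271]
force: [-6.9, 0.5, 3.2]
grip_width: 0.0009
```

>>> {"name": "carry_out", "arguments": {"series": [{"hand": 0, "linear": [0.0002, 0, 0], "turn": [0, 0, 0]}, {"hand": 0, "linear": [0.0004, 0, 0], "turn": [0, 0, 0]}, {"hand": 0, "linear": [0.0005, 0, 0], "turn": [0, 0, 0]}, {"hand": 0, "linear": [0.0005, 0, 0], "turn": [0, 0, 0]}, {"hand": 0, "linear": [0.0005, 0, 0], "turn": [0, 0, 0]}, {"hand": 0, "linear": [0.0005, 0, 0], "turn": [0, 0, 0]}, {"hand": 0, "linear": [0.0005, 0, 0], "turn": [0, 0, 0]}, {"hand": 0, "linear": [0.0005, 0, 0], "turn": [0, 0, 0]}]}}

```text
time_s: 21.6
ee_pos: [0.5925, 0.2377, 0.0463]
tool_rot: [-3.115, -0.184, -0.27]
force: [-9.6, 1.3, 5.8]
grip_width: 0.0002
```

>>> {"name": "carry_out", "arguments": {"series": [{"hand": 0, "linear": [-0.002, 0, 0], "turn": [0, 0, 0]}, {"hand": 0, "linear": [-0.008, -0.001, 0], "turn": [0, 0, 0]}, {"hand": 0, "linear": [-0.02, -0.002, 0], "turn": [0, 0, 0]}, {"hand": 0, "linear": [-0.035, -0.004, 0], "turn": [0, 0, 0]}, {"hand": 0, "linear": [-0.05, -0.006, 0.01], "turn": [0, 0, 0]}, {"hand": 0, "linear": [-0.065, -0.008, 0.03], "turn": [0, 0, 0]}, {"hand": 0, "linear": [-0.075, -0.009, 0.06], "turn": [0, 0, 0]}, {"hand": 0, "linear": [-0.075, -0.009, 0.1], "turn": [0, 0, 0]}]}}

```text
time_s: 22.6
ee_pos: [0.5164, 0.2283, 0.1473]
tool_rot: [-3.115, -0.184, -0.271]
force: [0.4, -0.0, 0.5]
grip_width: 0.0005
```

```bash
python3 lid.py; python3 - <<'E'
from h import *
im,_,P=cloud("top"); a,_,Q=cloud("side"); cv2.imwrite("pics/s6.png",np.hstack([im[60:330,60:500],a[60:390,160:440][:270]]))
x,y,z=np.moveaxis(P,-1,0)
for b in(.13,.16,.32,.35):
    q=P[(z>.078)&(z<.095)&(abs(y-b)<.01)&(x>.52)&(x<.7)]; print(b,q[:,0].min())
E
```

```text
22.6 [0.51641255 0.22833256 0.14725616] [ 0.43339451 -0.01487495  0.48790492]
lid [ 0.51482697 -0.26830407  0.02702121] [ 0.00408222 -0.00110792  0.99999105] 0.9357833655705996 angle 0.06347960486384331
lid [ 0.61803972 -0.26739966  0.02704682] [-0.0011589   0.00205658  0.99999721] 0.9304786392405063 angle -0.11783365999250377
0.13 0.6199964820696936
0.16 0.6177043926135319
0.32 0.597968953110124
0.35 0.5945506204471979
```

View pics/s6.png

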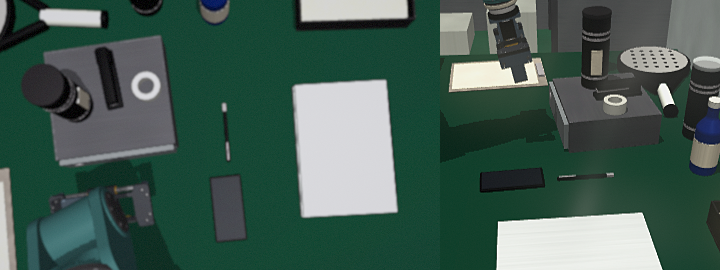

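The plate is flush with the case (left crop, y≈155), matching its computed home position. The lid lies flat, and the phone, pen, can, roll and stapler haven't moved. The robot is clear of everything, so I'm handing in.

```bash
python3 -c "
from cell import env
print(env.job_done())"
```

```text
the job is handed in; nothing more can be done
None
```

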